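# Stow a salvaged motor in the drop-front box and hook it shut

### The arm

A 6-joint arm with a two-finger parallel gripper is mounted at the origin on the work surface. World frame = base frame: x ahead of the robot, y to its left, z up, the work surface at z = 0. Lengths are in mm, angles in rad, forces in N, time in s.
With the tool pointing down it reaches from about 350 to 875 mm from the base axis. Payload 4.2 kg.
Tool frame: the origin (TCP) lies on the mounting face of the last link; the fingertips stand 173 mm ahead of it and the grasp point (between the pads) lies 155 mm ahead of it; z points along the fingers, y is the line along which they close (so a half turn about z gives the same grasp; the last joint's range is limited). The gripper opens to 85 mm and grips with 20 to 120 N. Pads are 22 mm wide; open, the fingers measure 114 mm over their backs; the gripper's body (76 mm by 85 mm) begins 54 mm behind the grasp point. The pads swing forward as they close: fully open they stand 13 mm farther back than shut.
Start: joints at [1.408, 0.385, 0.008, 0, -1.194, -0.259], TCP at [255.844, 570.214, 404.712] pointing down, gripper open.
Joint ranges: [-3.14, 3.14], [-1.21, 2.06], [-1.07, 1.41], [-3.16, 2.05], [-2.99, -0.16], [-3.1, 3.1]. Speed limits (rad/s): [2.79, 2.79, 3.14, 3.14, 3.14, 3.14].

### API

Orientations are given as a unit quaternion [x, y, z, w].
In Python, from bench import arm gives the robot as it stands. The module is installed in compiled form; this text tells all that it offers.
- The arm moves only by the tool move_arm, never from a script. Its arguments are lists of equal length, an entry for each row: "fingers": the finger opening in mm, from 0 to 85.4; "travel": the shift along the tool's x, y, z in mm, a list of three; "dr": the turn, a rotation vector about the tool's x, y, z in rad, a list of three. A call has 1 to 10 rows; each row is the pose to reach, as a shift and turn from the pose commanded when the call began, along the tool's axes at that moment; what a row does not reach only later rows make up. A row lasts 1/10 s, in which the tool goes at most 50 mm and 8.59 degrees, less where a joint would pass 70% of its speed; a pose out of reach is approached as far as the arm can. A call with a gripper value outside its range is refused whole. The fingers move at their own pace and stop on an object; the grip force is fixed at half the most. Time passes only in rows, so rows that repeat a pose let the fingers close. It gives the time, the measured TCP pose, the force, the opening and the grip force at its end, in the units of the state.
- arm.read_state(): the state, without advancing time (a new reading comes with each control period).
- arm.get_image(name): name is "scene" or "top" or "wrist"; returns the picture (384x512x3 uint8, red, green, blue); there is no depth.
- arm.camera_model(name): a dict with "intrinsics" (3x3 intrinsics, pixels), "k1" (the pictures are not rectified: a ray, as slopes to the right and down, at radius r is drawn at 1 + k1 r^2 times it, then the intrinsics apply), "pose" (4x4, takes a point from camera to world coordinates). Camera axes: x right, y up, looking along -z (the intrinsics and any distortion apply to the point x, -y, -z); pixel columns grow to the right and rows downward; lengths in mm; the calibration is good to about 2 mm. A picture is of the moment at which its call begins: read the wrist's pose just before it. camera_model takes no time and is no camera call; for the wrist camera it gives the pose at the moment of the call.
- arm.job_done(): hands the job in; it is judged then, once.
The state is a dict: "clock": time; "joints": joint angles; "joint_vel": joint speeds; "joint_efforts": joint torques, N m; "position": TCP position; "ee_rot": TCP orientation; "contact_force": force on the tool from outside, world axes, zero at the start; "wrist_torque": the same for the moment, N m; "gripper_width": finger opening in mm; "grasp_force": force on a finger pad.
Only numpy, scipy, OpenCV 4.12 (cv2) and the standard library are available. Lean on these libraries where they do the work, as an engineer would, in place of code of your own. Each camera call takes 0.05 s, during which the arm holds its last target. There are 200 camera calls.

### The job

Lower the yellow flap of the blue steel box all the way, put the green salvaged motor lying down inside on the floor, fully past the mouth, then push the flap back up and swing the red hook down into its keeper so that it holds the flap fully home. Leave the pot, the screwdriver and the can where they are.

Things in the scene. Friction and masses are not known exactly. Their poses are not given: they have to be found in the camera images.
- cabinet: Low blue steel box fixed to the bench. Origin: at bench height under the middle of its mouth; +x points from the mouth into the box, +y to the left of someone looking in, z up. Compartment: floor 45 mm above the bench, 200 mm wide (y -100 to 100), 164 mm deep (x 0 to 164), 70 mm high inside. Outside 240 mm wide (y -120 to 120).
- roof_edge (a point): Middle of the roof's front edge: cabinet x = 40, y = 0, on the roof's top, 120 mm above the bench. The roof begins only here, 40 mm behind the mouth; above the first 40 mm of the compartment there is an open slot.
- flap_hinge (a point): Middle of the flap's hinge line: cabinet x = 0, y = 0, 45 mm above the bench, along the lower inner edge of the flap.
- flap (a joint): Yellow bottom-hinged flap closing the mouth, 236 mm wide, 75 high, 10 thick. 0 = upright, fully home (inner face in the plane x = 0); 1.57 = level, its stop, inner face up, flush with the compartment floor. Opens to cabinet -x. Stiff hinge: stays where left, 3 to 4 N at the bar moves it, except below 0.1 rad (see buffer).
- flap_bar (a point): Middle of the flap's round steel pull bar (moves with the flap): 12 mm diameter, 100 mm long along cabinet y, 45 mm beyond the flap's free edge (clear gap 39 mm), 120 mm from the hinge line and 5 mm outside its inner face, centred at cabinet y = 40. It can be pinched from above at every flap angle, turning between the fingers.
- buffer (a point): Tip of one of two sprung black rubber buffers on the front of the side walls (y = -110 and 110), 107 mm above the bench, standing 6 mm out of the mouth plane. The flap meets them at about 0.1 rad; pressing it home takes about 6 N at the bar; let go, it creeps back to about 0.06 rad. Only the hook keeps it home.
- keeper (a point): On the front of the flap (moves with it): middle of the steel seat in which the hook rests, 24 mm wide along y, at cabinet y = -60, 48 mm above the hinge line when closed. Above the seat is a ramp, 21 mm high and 8 mm deep: the hook pressed down over it draws the ajar flap home. Below the seat is a lip.
- hook (a joint): Red flat hook arm, 12 x 14 mm section, turning in a plane parallel to the mouth, mid-plane at cabinet x = -30. 0 = level across the flap, down in the keeper (its stop); grows as the tip swings up; 1.57 = upright; stop at 1.9. Stays where left (about 1 N at the tip moves it). Over the ramp it takes up to about 11 N downwards at the tip. Lowered too early it bars the flap from closing.
- hook_pivot (a point): Pivot of the hook: cabinet x = -30, y = -145, 93 mm above the bench, on the front of a dark post (x -22 to 28, y -165 to -125, 115 mm tall).
- hook_tip (a point): Centre of the round red end (20 mm diameter) of the hook arm, 110 mm from the pivot; at cabinet y = -35 when closed.
- motor: Green electric motor lying on its flat foot, loose, about 0.6 kg. 120 mm long along its x (end bell at -60, shaft end at +60), round body of 54 mm diameter from x = -51 to +33, axis 33 mm above its underside, 60 mm high. Origin: middle of its underside. Either end may go in first.
- pot: Steel pot, 150 mm across, 110 mm high; origin under its centre. Leave alone.
- screwdriver: Screwdriver with red handle lying on the bench along its x; origin at its underside. Leave alone.
- can: Blue closed tin, 70 mm across, 90 mm high; origin under its centre. Leave alone.
Not all that is in view belongs to the job. Of the things shaped like the motor, the green one is meant.

How it is judged (in metres and radians):
On the way, in this order (a step that is already met when the one before it is completed fails the run):
1. the flap is lowered all the way (value of joint flap above 1.45 rad), for 0.2 s.
2. the motor is inside, past the mouth, with the flap still down (x of motor in the frame of cabinet above 0.03 m and z of motor in the frame of cabinet below 0.06 m and value of joint flap above 1 rad), for 0.1 s.
3. the flap is pushed up against its buffers (value of joint flap below 0.14 rad), for 0.1 s.
At the end, for the whole second after the job is handed in: Flap fully home (within 0.04 rad), held by the hook down in its keeper (within 0.06 rad of level); the motor at rest on its foot on the compartment floor, inside the box behind the flap (value of joint flap below 0.04 rad and value of joint hook below 0.06 rad and x of motor in the frame of cabinet between 0.03 and 0.14 m and y of motor in the frame of cabinet between -0.09 and 0.09 m and z of motor in the frame of cabinet between 0.03 and 0.06 m and angle between motor's own z axis and vertical below 0.25 rad and linear speed of motor below 0.02 m/s and velocity of joint each of hook, flap below 0.05 rad/s); the robot touches nothing.
It fails at once if the pot, the screwdriver or the can is moved more than 30 mm (distance of any of pot, screwdriver, can from where it was at the start of the episode above 0.03 m).
It also fails if it takes over 72 s, if anything falls off the work surface, if the arm or the gripper's body presses on something with over 40 N, if the wrist force passes 120 N, or if a joint passes its speed limit or range.

## Working session

There is one attempt and no reset: what is moved stays moved. The work goes in short steps, Python scripts to look and compute and a tool call to move; the robot and the scene stay as the last step left them, time stands still between calls to the robot, and variables do not carry over. Pictures are saved under pics/ and viewed, at most 10 in all, crops included, and the job is handed in when it is done.

Besides the shell and the picture viewer there is one more tool, called after "Call:" as name(argument=value, ...) on one line, values as JSON. move_arm: Moves the arm, as the interface text tells. Its arguments: {"type":"object","properties":{"fingers":{"type":"array","items":{"type":"number"}},"travel":{"type":"array","items":{"type":"array","items":{"type":"number"}}},"dr":{"type":"array","items":{"type":"array","items":{"type":"number"}}}},"required":["fingers","travel","dr"]}

```bash
mkdir -p pics
python3 - <<'E'
from bench import arm
import cv2, json
for n in ("scene","top"):
    im=arm.get_image(n); cv2.imwrite(f"pics/{n}0.png",im[:,:,::-1])
    m=arm.camera_model(n); print(n,m)
s=arm.read_state(); print(s)
a=cv2.imread("pics/scene0.png");b=cv2.imread("pics/top0.png")
cv2.imwrite("pics/s0.png",cv2.resize(a,(800,600),interpolation=cv2.INTER_CUBIC))
cv2.imwrite("pics/t0.png",cv2.resize(b,(800,600),interpolation=cv2.INTER_CUBIC))
E
```

```text
scene {'intrinsics': array([[421.93227812,   0.        , 255.17916746],
       [  0.        , 421.93227812, 194.08026347],
       [  0.        ,   0.        ,   1.        ]]), 'k1': -0.07576609522407533, 'pose': array([[ 3.55778623e-02, -8.63265183e-01,  5.03495223e-01,
         9.95884663e+02],
       [ 9.99343053e-01,  2.72508458e-02, -2.38925467e-02,
        -1.46305503e+02],
       [ 6.90493298e-03,  5.04014499e-01,  8.63667590e-01,
         9.66438308e+02],
       [ 0.00000000e+00,  0.00000000e+00,  0.00000000e+00,
         1.00000000e+00]])}
top {'intrinsics': array([[377.43348207,   0.        , 257.88116806],
       [  0.        , 377.43348207, 188.13562356],
       [  0.        ,   0.        ,   1.        ]]), 'k1': -0.1271172310921775, 'pose': array([[-1.61498831e-02,  9.84322577e-01, -1.75636688e-01,
         3.74711461e+02],
       [-9.99867903e-01, -1.62207006e-02,  1.03251709e-03,
        -1.13158090e+02],
       [-1.83262026e-03,  1.75630162e-01,  9.84454513e-01,
         9.99876923e+02],
       [ 0.00000000e+00,  0.00000000e+00,  0.00000000e+00,
         1.00000000e+00]])}
{'clock': 0.1, 'joints': array([ 1.40759020e+00,  3.85479954e-01,  6.72335929e-03, -4.05082558e-04,
       -1.19401607e+00, -2.58602183e-01]), 'joint_vel': array([-4.15415666e-04, -1.22736890e-05,  2.30287044e-03, -6.59897687e-05,
        1.63581199e-03, -1.35215257e-03]), 'joint_efforts': array([ 1.50131673e-04, -3.93315554e+01,  1.88930798e+01,  4.19796154e+00,
       -2.55865998e-03,  2.63980890e-07]), 'position': array([255.77623933, 570.05605573, 403.71957999]), 'ee_rot': array([ 9.77825898e-01, -2.09417052e-01, -1.40930074e-04,  9.96022911e-04]), 'contact_force': array([0.13784341, 1.35204203, 0.61064576]), 'wrist_torque': array([ 0.03166003, -0.02101052,  0.06375672]), 'grasp_force': 0.0, 'gripper_width': 85.36750933712312}
```

View pics/t0.png

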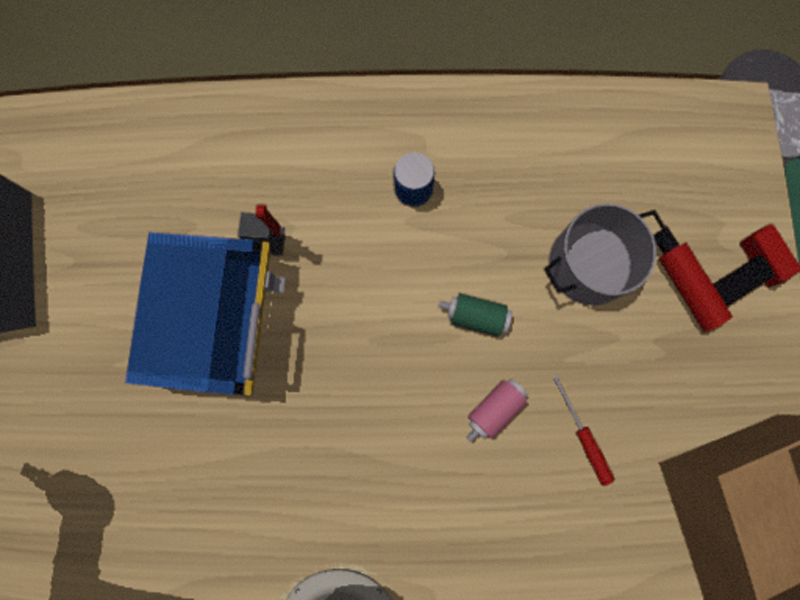

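View pics/s0.png

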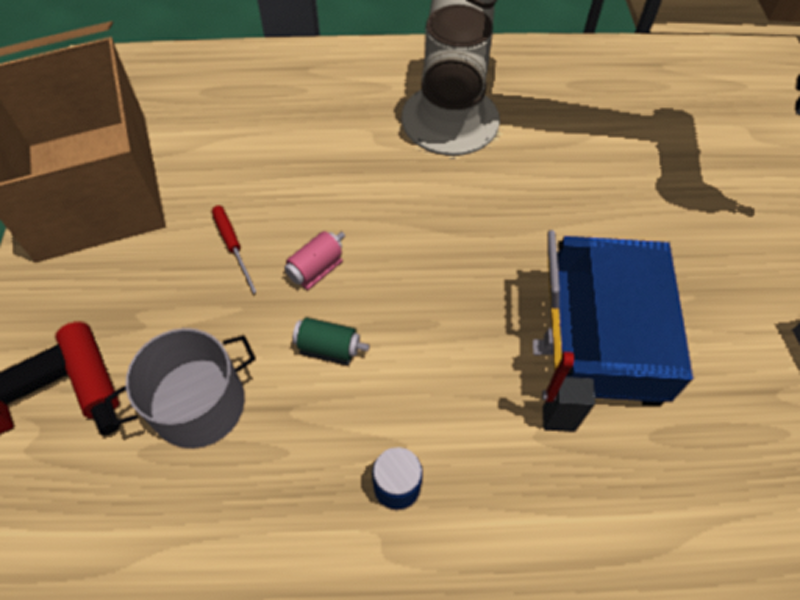

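The top view shows the box at (205,315), mouth facing image-right. The green motor is at (480,315), pink decoy at (498,410), and the hook is raised at (265,215). I'll enlarge the parts that matter.

Run:
```python
import cv2, numpy as np
a=cv2.imread("pics/scene0.png");b=cv2.imread("pics/top0.png")
def crop(im,x,y,w,h,k,step):
    c=cv2.resize(im[y:y+h,x:x+w],(w*k,h*k),interpolation=cv2.INTER_CUBIC)
    c=cv2.convertScaleAbs(c,alpha=1.4,beta=10)
    for i in range(-x%step,w,step):
        cv2.line(c,(i*k,0),(i*k,6),(255,255,255),1);cv2.putText(c,str(x+i),(i*k+1,15),0,.35,(255,255,255),1)
    for i in range(-y%step,h,step):
        cv2.line(c,(0,i*k),(6,i*k),(255,255,255),1);cv2.putText(c,str(y+i),(8,i*k+4),0,.35,(255,255,255),1)
    return c
o=np.zeros((600,800,3),np.uint8)
def put(c,x,y): o[y:y+c.shape[0],x:x+c.shape[1]]=c
put(crop(b,75,125,132,135,3,20),0,0)
put(crop(a,315,140,133,140,3,20),400,0)
put(crop(b,275,180,66,42,4,10),0,425)
put(crop(a,180,195,66,42,4,10),400,425)
cv2.imwrite("pics/c1.png",o)
```

```text
(no output)
```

View pics/c1.png

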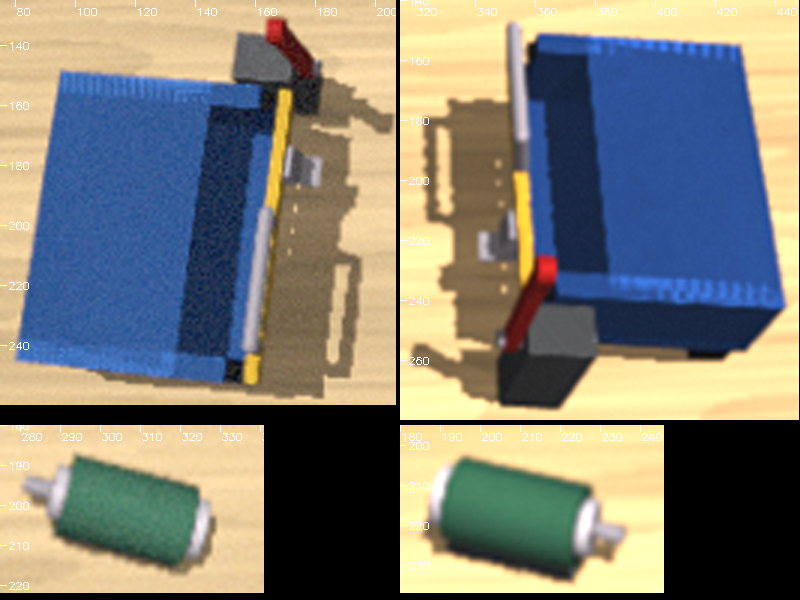

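The crop shows the bar from top px (163,195) to (158,242), yellow flap edge corners at about (171,155) and (159,252), hook from (167,134) to (178,150), and motor body ends at (291.5,197.7) and (322.7,205.7). Next I'll fit poses to these.

```bash
cat > h.py <<'E'
import numpy as np
from bench import arm
from scipy.optimize import least_squares
from scipy.spatial.transform import Rotation as R
def proj(m,p):
    P=np.asarray(m['pose']); q=(np.atleast_2d(p)-P[:3,3])@P[:3,:3]
    s=np.c_[q[:,0],-q[:,1]]/-q[:,2:]; s=s*(1+m['k1']*(s**2).sum(1,keepdims=True))
    K=m['intrinsics']; return s*[K[0,0],K[1,1]]+K[:2,2]
def cab(c,p): # cabinet->world ; c=(x,y,yaw)
    return R.from_euler('z',c[2]).apply(p)+[c[0],c[1],0]
E
python3 - <<'E'
from h import *
T=arm.camera_model("top");S=arm.camera_model("scene")
t=lambda x,y:(75+x/3-.3,125+y/3-.3); s=lambda x,y:(315+(x-400)/3-.3,140+y/3-.3)
mt=lambda x,y:(275+x/4-.4,180+(y-425)/4-.4); ms=lambda x,y:(180+(x-400)/4-.4,195+(y-425)/4-.4)
fl=lambda a,u,y,o:[-u*np.sin(a)-o*np.cos(a),y,45+u*np.cos(a)-o*np.sin(a)] # u from hinge,o outside inner face
hk=lambda a,r:[-30,-145+r*np.cos(a),93+r*np.sin(a)]
obs=[]# (cam,px,func(p,free),free?)
F=lambda cam,px,f,free=None,name='':obs.append((cam,px,f,free,name))
F(T,t(210,107),lambda p,q:[40,-100,120],None,'roofT1'); F(T,t(178,360),lambda p,q:[40,100,120],None,'roofT2')
for x,y in((80,72),(230,84)):F(T,t(x,y),lambda p,q:[q,-120,120],60,'wallT-')
for x,y in((30,361),(200,381)):F(T,t(x,y),lambda p,q:[q,120,120],60,'wallT+')
F(T,t(294,90),lambda p,q:fl(p[3],75,-118,10),None,'flapT');F(T,t(258,383),lambda p,q:fl(p[3],75,118,10),None,'flapT')
F(T,t(266,210),lambda p,q:fl(p[3],120,-10,5),None,'barT');F(T,t(249,352),lambda p,q:fl(p[3],120,90,5),None,'barT')
F(S,s(588,65),lambda p,q:[40,q,120],100,'roofS');F(S,s(605,270),lambda p,q:[40,q,120],-100,'roofS')
F(S,s(600,37),lambda p,q:[q,120,120],60,'wallS')
F(S,s(513,26),lambda p,q:fl(p[3],120,90,5),None,'barS')
F(S,s(521,170),lambda p,q:fl(p[3],120,-10,5),None,'barS')
F(T,t(276,28),lambda p,q:hk(p[4],114),None,'hookT')
F(S,s(546,266),lambda p,q:hk(p[4],114),None,'hookS')
fi=[i for i,o in enumerate(obs) if o[3] is not None]
def res(p,full=0):
    r=[];k=5
    for cam,px,f,free,n in obs:
        q=None
        if free is not None:q=p[k];k+=1
        r.append(proj(cam,cab(p,f(p,q)))[0]-px)
    return np.array(r) if full else np.ravel(r)
p0=[380,250,np.pi/2,0.05,1.3]+[obs[i][3] for i in fi]
r=least_squares(res,p0,loss='soft_l1',x_scale=[10,10,.05,.05,.1]+[10]*len(fi)); print(r.x[:5].round(3))
for o,e in zip(obs,res(r.x,1)):print(o[4],e.round(2))
mo=[(T,mt(24,487),[61,0,33]),(T,mt(66,496),[33,0,33]),(T,mt(191,528),[-51,0,33]),(S,ms(451,500),[-51,0,33]),(S,ms(582,533),[33,0,33]),(S,ms(625,533),[61,0,33])]
fm=lambda p:np.array([proj(c,cab(p,q))[0]-x for c,x,q in mo])
m=least_squares(lambda p:fm(p).ravel(),[390,-100,1.3],loss='soft_l1',x_scale=[10,10,.1]);print('motor',m.x.round(3));print(fm(m.x).round(2))
E
```

```text
[5.02892e+02 1.30073e+02 1.47200e+00 1.99000e-01 1.53700e+00]
roofT1 [-0.   -0.61]
roofT2 [-0.35 -2.42]
wallT- [ 0.01 -0.09]
wallT- [ 0.03 -0.45]
wallT+ [-0.06  0.72]
wallT+ [ 0.   -0.01]
flapT [-0.8   0.23]
flapT [-0.74  0.25]
barT [-0.04  1.15]
barT [ 0.27 -2.01]
roofS [-0.74  0.06]
roofS [ 0.37 -0.03]
wallS [ 0.04 -0.73]
barS [-0.14  0.73]
barS [ -0.37 -11.4 ]
hookT [-0.2   0.35]
hookS [-1.05  0.44]
motor [ 513.735 -230.67     1.316]
[[-0.47 -0.45]
 [-0.46 -0.19]
 [-0.18 -0.66]
 [-0.29 -0.53]
 [-0.51 -2.13]
 [-0.27  0.11]]
```

```bash
cat >> h.py <<'E'
C=(502.9,130.1,1.472); SAG=np.array([0,0,1.0])
def rel(targets):
    """targets: (grasp point world xyz, angle of tool x in world[, rotvec lean world]) -> travel, dr from the present pose"""
    s=arm.read_state(); R0=R.from_quat(s['ee_rot']); p0=s['position']+SAG
    print('t',round(s['clock'],2),'grasp now',(s['position']+R0.apply([0,0,155])).round(1),'F',s['contact_force'].round(1),'w',round(s['gripper_width'],1),'g',round(s['grasp_force'],1))
    for t in targets:
        R1=R.from_euler('z',t[1])*R.from_euler('x',np.pi)
        if len(t)>2:R1=R.from_rotvec(t[2])*R1
        d=np.asarray(t[0])-R1.apply([0,0,155])-p0
        print(R0.inv().apply(d).round(1).tolist(),(R0.inv()*R1).as_rotvec().round(3).tolist())
def bar(a): return cab(C,[-120*np.sin(a)-5*np.cos(a),40,45+120*np.cos(a)-5*np.sin(a)])
E
python3 -c "
from h import *
print(bar(.2)); b=bar(.2)+[0,0,75]; rel([(b,C[2]-np.pi/2),(bar(.2),C[2]-np.pi/2)])"
```

```text
[460.2602016  105.4449254  161.61464269]
t 0.1 grasp now [255.7 569.8 248.7] F [0.1 1.4 0.6] w 85.4 g 0.0
[376.8, 340.1, 13.8] [0.002, 0.0, -0.323]
[376.8, 339.9, 88.8] [0.002, 0.0, -0.323]
```

Call:
move_arm(fingers=[85, 85, 60, 40, 40, 40, 40, 40, 40, 40], travel=[[38, 34, 0], [75, 68, 0], [113, 102, 0], [151, 136, 2], [188, 170, 4], [226, 204, 6], [264, 238, 8], [301, 272, 10], [339, 306, 12], [377, 340, 14]], dr=[[0, 0, -0.03], [0, 0, -0.06], [0, 0, -0.1], [0, 0, -0.13], [0, 0, -0.16], [0, 0, -0.19], [0, 0, -0.23], [0, 0, -0.26], [0, 0, -0.29], [0, 0, -0.323]])

```text
clock: 1.1
position: [457.5, 110.9, 390.9]
ee_rot: [0.999, -0.049, -0.0, -0.0]
contact_force: [1.1, 1.3, 0.4]
gripper_width: 40.0
grasp_force: 0.0
```

Call:
move_arm(fingers=[40, 40, 40], travel=[[0, 0, 0], [0, 0, 0], [0, 0, 0]], dr=[[0, 0, 0], [0, 0, 0], [0, 0, 0]])

```text
clock: 1.4
position: [457.2, 113.4, 390.9]
ee_rot: [0.999, -0.049, -0.0, -0.0]
contact_force: [0.2, -0.1, 0.2]
gripper_width: 39.8
grasp_force: 0.0
```

Run:
```python
from h import *
import cv2
rel([(bar(.2),C[2]-np.pi/2)])
m=arm.camera_model("wrist"); im=arm.get_image("wrist")[:,:,::-1].copy()
cv2.imwrite("pics/w1raw.png",im); print(m)
im=cv2.resize(im,(800,600),interpolation=cv2.INTER_CUBIC)
k=800/512
for a in (.1,.2,.3):
    for y in(-10,90):
        q=proj(m,cab(C,[-120*np.sin(a)-5*np.cos(a),y,45+120*np.cos(a)-5*np.sin(a)]))[0]*k; print(a,y,q.round(0)); cv2.circle(im,tuple(int(v) for v in q),3,(0,0,255),-1)
for p in([40,-100,120],[40,100,120]):
    q=proj(m,cab(C,p))[0]*k; print(p,q.round(0)); cv2.circle(im,tuple(int(v) for v in np.clip(q,-999,2000)),4,(0,255,0),-1)
cv2.imwrite("pics/w1.png",im)
```

```text
t 1.4 grasp now [457.1 113.5 235.9] F [ 0.2 -0.1  0.2] w 39.8 g 0.0
[3.9, 7.7, 75.3] [0.0, 0.0, 0.001]
{'intrinsics': array([[296.39188015,   0.        , 257.34944709],
       [  0.        , 296.39188015, 190.00223806],
       [  0.        ,   0.        ,   1.        ]]), 'k1': -0.0649288418475742, 'pose': array([[-9.76418261e-02,  9.50843322e-01,  2.93875912e-01,
         5.32419344e+02],
       [-9.95221005e-01, -9.29592646e-02, -2.98952720e-02,
         1.06760898e+02],
       [-1.10723105e-03, -2.95390509e-01,  9.55375958e-01,
         3.59904478e+02],
       [ 0.00000000e+00,  0.00000000e+00,  0.00000000e+00,
         1.00000000e+00]])}
0.1 -10 [395. 208.]
0.1 90 [395. 417.]
0.2 -10 [422. 208.]
0.2 90 [420. 415.]
0.3 -10 [449. 207.]
0.3 90 [442. 411.]
[40, -100, 120] [274.   5.]
[40, 100, 120] [299. 391.]
```

View pics/w1.png

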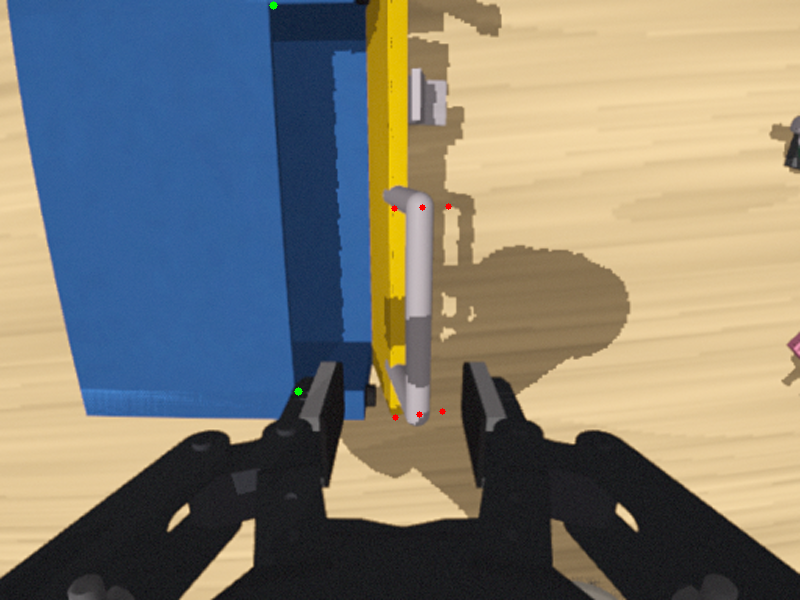

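The wrist picture shows the bar at (419,200)–(419,410), on the 0.2 rad prediction, and the roof edge fits as well. I'll descend and pinch.

Call:
move_arm(fingers=[40, 40, 40, 40, 40, 0, 0, 0, 0, 0], travel=[[2, 4, 15], [4, 7.5, 30], [4, 7.5, 45], [4, 7.5, 62], [4, 7.5, 76], [4, 7.5, 76], [4, 7.5, 76], [4, 7.5, 76], [4, 7.5, 76], [4, 7.5, 76]], dr=[[0, 0, 0], [0, 0, 0], [0, 0, 0], [0, 0, 0], [0, 0, 0], [0, 0, 0], [0, 0, 0], [0, 0, 0], [0, 0, 0], [0, 0, 0]])

```text
clock: 2.45
position: [460.5, 105.4, 315.4]
ee_rot: [0.999, -0.049, 0.0, -0.001]
contact_force: [-1.7, 2.4, -1.3]
gripper_width: 10.2
grasp_force: 58.4
```

Run:
```python
from h import *
# flap angle from the grasp point
s=arm.read_state(); g=s['position']+R.from_quat(s['ee_rot']).apply([0,0,155])
q=R.from_euler('z',-C[2]).apply(g-[C[0],C[1],0]); print(q.round(1))
rel([(bar(.2+1.39*i/10)-bar(.2)+g+SAG*0+[0,0,1],C[2]-np.pi/2) for i in range(1,11)])
```

```text
[-28.5  39.7 160.4]
t 2.45 grasp now [460.6 105.6 160.4] F [-1.7  2.4 -1.3] w 10.2 g 58.4
[0.1, 15.7, 5.1] [-0.001, -0.0, 0.0]
[0.1, 30.7, 12.3] [-0.001, -0.0, 0.0]
[0.1, 44.6, 21.6] [-0.001, -0.0, 0.0]
[0.0, 57.1, 32.7] [-0.001, -0.0, 0.0]
[0.0, 67.9, 45.4] [-0.001, -0.0, 0.0]
[0.0, 76.8, 59.5] [-0.001, -0.0, 0.0]
[0.0, 83.7, 74.6] [-0.001, -0.0, 0.0]
[0.0, 88.5, 90.6] [-0.001, -0.0, 0.0]
[0.0, 90.9, 107.1] [-0.001, -0.0, 0.0]
[0.0, 91.1, 123.8] [-0.001, -0.0, 0.0]
```

Call:
move_arm(fingers=[0, 0, 0, 0, 0, 0, 0, 0, 0, 0], travel=[[0, 15.7, 5], [0, 30.7, 12.3], [0, 44.6, 21.6], [0, 57.1, 32.7], [0, 67.9, 45.4], [0, 76.8, 59.5], [0, 83.7, 74.6], [0, 88.5, 90.6], [0, 91, 107], [0, 91, 122]], dr=[[0, 0, 0], [0, 0, 0], [0, 0, 0], [0, 0, 0], [0, 0, 0], [0, 0, 0], [0, 0, 0], [0, 0, 0], [0, 0, 0], [0, 0, 0]])

```text
clock: 3.45
position: [453.1, 15.7, 195.5]
ee_rot: [0.999, -0.048, 0.002, -0.001]
contact_force: [-8.9, 7.9, 54.4]
gripper_width: 9.8
grasp_force: 68.9
```

Call:
move_arm(fingers=[0, 0, 0, 0, 0, 40, 40, 40], travel=[[0, 0, 1], [0, 0, 2], [0, 0, 2], [0, 0, 2], [0, 0, 2], [0, 0, 2], [0, 0, 2], [0, 0, 2]], dr=[[0, 0, 0], [0, 0, 0], [0, 0, 0], [0, 0, 0], [0, 0, 0], [0, 0, 0], [0, 0, 0], [0, 0, 0]])

```text
clock: 4.25
position: [451.8, 14.3, 191.1]
ee_rot: [0.999, -0.049, 0.0, 0.0]
contact_force: [-0.2, -0.9, 0.8]
gripper_width: 40.2
grasp_force: 0.0
```

Run:
```python
from h import *
M=(513.7,-230.7,1.316)
s=arm.read_state(); g=s['position']+R.from_quat(s['ee_rot']).apply([0,0,155])
print(R.from_euler('z',-C[2]).apply(g-[C[0],C[1],0]).round(1))
# motor grasp: body centre x=-9, tool y across motor: tool x along +-motor axis
for a in(M[2],M[2]-np.pi): rel([(cab(M,[-9,0,120]),a),(cab(M,[-9,0,36]),a)])
print(s['joints'].round(2))
```

```text
[-120.3   39.4   36.1]
t 4.25 grasp now [451.9  14.3  36.1] F [-0.2 -0.9  0.8] w 40.2 g 0.0
[84.4, 246.6, -82.8] [0.0, -0.0, -1.415]
[84.3, 246.6, 1.2] [0.0, -0.0, -1.415]
t 4.25 grasp now [451.9  14.3  36.1] F [-0.2 -0.9  0.8] w 40.2 g 0.0
[84.4, 246.6, -82.8] [-0.0, -0.0, 1.727]
[84.3, 246.6, 1.2] [-0.0, -0.0, 1.727]
[ 0.39  0.39 -0.67  0.   -0.51  1.08]
```

Call:
move_arm(fingers=[40, 40, 85, 85, 85, 85, 85, 85, 85, 85], travel=[[0, 0, -40], [0, 15, -80], [10, 45, -84], [21, 75, -84], [32, 105, -84], [43, 135, -84], [54, 165, -84], [65, 195, -84], [76, 225, -84], [84, 247, -84]], dr=[[0, 0, 0], [0, 0, 0.14], [0, 0, 0.28], [0, 0, 0.42], [0, 0, 0.56], [0, 0, 0.7], [0, 0, 0.84], [0, 0, 0.98], [0, 0, 1.12], [0, 0, 1.26]])

```text
clock: 5.25
position: [511.0, -241.6, 274.3]
ee_rot: [0.776, -0.631, -0.0, 0.0]
contact_force: [0.1, 0.3, -0.0]
gripper_width: 84.8
grasp_force: 0.0
```

Call:
move_arm(fingers=[85, 85, 85, 85, 85], travel=[[0, 0, 0], [0, 0, 0], [0, 0, 0], [0, 0, 0], [0, 0, 0]], dr=[[0, 0, 0.14], [0, 0, 0.28], [0, 0, 0.42], [0, 0, 0.467], [0, 0, 0.467]])

```text
clock: 5.75
position: [510.7, -239.9, 274.4]
ee_rot: [-0.611, 0.791, 0.0, -0.001]
contact_force: [0.3, 0.4, -0.3]
gripper_width: 85.3
grasp_force: 0.0
```

Run:
```python
from h import *
import cv2
M=(513.7,-230.7,1.316)
rel([(cab(M,[-9,0,36]),M[2]-np.pi)])
m=arm.camera_model("wrist"); im=arm.get_image("wrist")[:,:,::-1].copy()
im=cv2.resize(im,(800,600),interpolation=cv2.INTER_CUBIC); k=800/512
def dot(p,c):
    q=proj(m,p)[0]*k; print(np.round(q)); cv2.circle(im,tuple(int(v) for v in np.clip(q,-999,2000)),4,c,-1)
for x in(61,33,-51): dot(cab(M,[x,0,33]),(0,0,255))
for y in(-118,118): dot(cab(C,[-75,y,45]),(0,255,0))
for y in(-10,90): dot(cab(C,[-120,y,40]),(255,0,255))
cv2.imwrite("pics/w2.png",im)
```

```text
t 5.75 grasp now [ 510.5 -239.9  119.4] F [ 0.3  0.4 -0.3] w 85.3 g 0.0
[-0.7, -0.7, 84.4] [0.001, -0.0, -0.0]
[401. 441.]
[400. 394.]
[400. 230.]
[362. 729.]
[702. 683.]
[513. 664.]
[664. 641.]
```

View pics/w2.png

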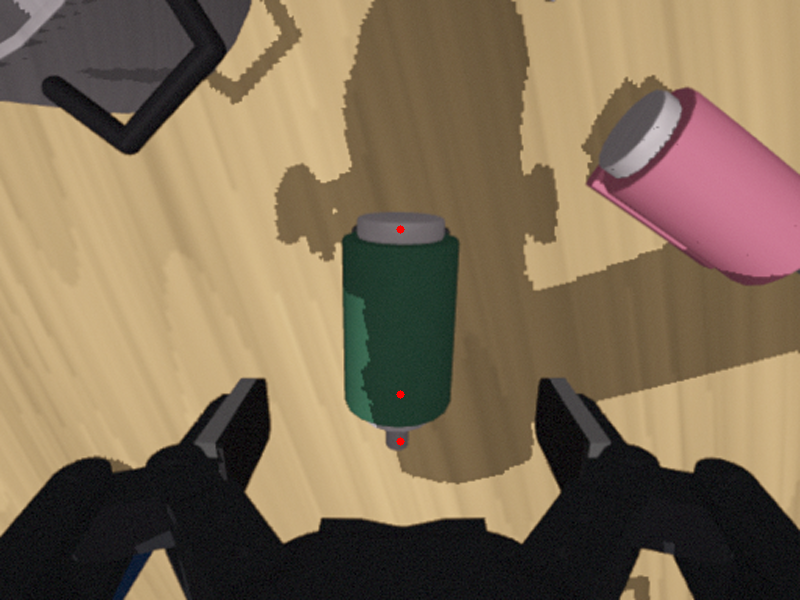

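Wrist view: the motor is centred between the fingers, with its axis at column 400 from (400,230) to (400,440), as fitted. I'll descend and grip.

Call:
move_arm(fingers=[85, 85, 85, 85, 0, 0, 0, 0, 0, 0], travel=[[5, -0.7, 30], [5, -0.7, 55], [5, -0.7, 75], [5, -0.7, 84.5], [5, -0.7, 84.5], [5, -0.7, 84.5], [5, -0.7, 84.5], [5, -0.7, 84.5], [5, -0.7, 84.5], [5, -0.7, 84.5]], dr=[[0, 0, 0], [0, 0, 0], [0, 0, 0], [0, 0, 0], [0, 0, 0], [0, 0, 0], [0, 0, 0], [0, 0, 0], [0, 0, 0], [0, 0, 0]])

```text
clock: 6.8
position: [510.8, -244.7, 192.0]
ee_rot: [-0.612, 0.791, -0.001, 0.001]
contact_force: [-0.6, 0.2, 5.9]
gripper_width: 52.1
grasp_force: 64.4
```

Run:
```python
from h import *
s=arm.read_state(); g=s['position']+R.from_quat(s['ee_rot']).apply([0,0,155])
M=(513.7,-230.7,1.316); q=R.from_euler('z',-M[2]).apply(g-[M[0],M[1],0]);print(q.round(1))
gx,gz=q[0],q[2]  # grasp point in motor
a=C[2]-np.pi
rel([(g+[0,0,51],M[2]-np.pi)]+[(cab(C,[x+gx,0,z+gz+1]),a) for x,z in((-75,75),(-75,50),(25-gx,50),(25-gx,45))])
```

```text
[-14.3  -1.1  37. ]
t 6.8 grasp now [ 511.2 -244.8   37. ] F [-0.6  0.2  5.9] w 52.1 g 64.4
[0.0, -0.5, -50.0] [-0.002, -0.0, 0.0]
[-272.5, 87.9, -75.3] [-0.002, -0.0, -0.156]
[-272.5, 88.0, -50.3] [-0.002, -0.0, -0.156]
[-385.4, 105.7, -50.3] [-0.002, -0.0, -0.156]
[-385.4, 105.7, -45.3] [-0.002, -0.0, -0.156]
```

Call:
move_arm(fingers=[0, 0, 0, 0, 0, 0, 0, 0, 0, 0], travel=[[0, 0, -20], [0, 0, -45], [-20, 6, -70], [-60, 19, -78], [-100, 32, -78], [-145, 47, -78], [-190, 61, -78], [-230, 74, -78], [-260, 84, -78], [-272.5, 88, -78]], dr=[[0, 0, 0], [0, 0, 0], [0, 0, -0.02], [0, 0, -0.04], [0, 0, -0.06], [0, 0, -0.08], [0, 0, -0.1], [0, 0, -0.12], [0, 0, -0.14], [0, 0, -0.156]])

```text
clock: 7.8
position: [492.9, 43.6, 267.6]
ee_rot: [-0.672, 0.74, 0.001, -0.001]
contact_force: [-0.2, -0.5, -6.1]
gripper_width: 52.2
grasp_force: 65.1
```

Call:
move_arm(fingers=[0, 0], travel=[[0, 0, 0], [0, 0, 0]], dr=[[0, 0, 0], [0, 0, 0]])

```text
clock: 8.0
position: [493.3, 40.9, 267.8]
ee_rot: [-0.671, 0.741, 0.001, -0.001]
contact_force: [-0.2, -0.5, -5.0]
gripper_width: 52.4
grasp_force: 65.1
```

Run:
```python
from h import *
import cv2
gx,gz=-14.3,37; a=C[2]-np.pi
rel([(cab(C,[x+gx,0,z+gz]),a) for x,z in((-75,50),(25-gx,50),(25-gx,45))])
m=arm.camera_model("top"); im=arm.get_image("top")[:,:,::-1].copy()
c=cv2.resize(im[120:270,70:270],(800,600),interpolation=cv2.INTER_CUBIC)
def dot(p,col):
    q=(proj(m,p)[0]-[70,120])*4; cv2.circle(c,tuple(int(v) for v in q),3,col,-1)
for y in(-118,118): dot(cab(C,[-75,y,45]),(0,255,0)); dot(cab(C,[0,y,45]),(0,255,0))
for y in(-10,90): dot(cab(C,[-120,y,40]),(255,0,255))
for y in(-100,100): dot(cab(C,[40,y,120]),(0,255,255))
for x in(60,33,-51,-60): dot(cab(C,[-75+x,0,75+33]),(0,0,255))
cv2.imwrite("pics/t3.png",c)
```

```text
t 8.0 grasp now [493.   40.8 112.8] F [-0.2 -0.5 -5. ] w 52.4 g 65.1
[-0.4, -0.8, 26.8] [0.002, -0.001, -0.001]
[-114.7, -0.7, 26.7] [0.002, -0.001, -0.001]
[-114.7, -0.7, 31.7] [0.002, -0.001, -0.001]
```

View pics/t3.png

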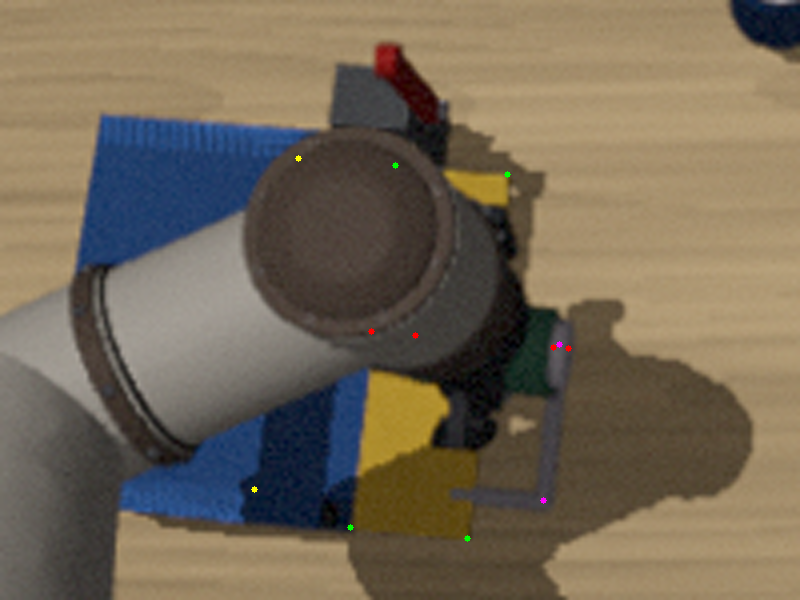

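The top view shows the flap level, with its edge at the predicted corners. The motor end bell is at (560,350), as planned and untilted. I'll lower, insert and release.

Call:
move_arm(fingers=[0, 0, 0, 0, 0, 0, 0, 0, 0, 0], travel=[[0, -0.7, 14], [0, -0.7, 27], [-12, -0.7, 27.5], [-30, -0.7, 27.5], [-48, -0.7, 27.5], [-66, -0.7, 27.5], [-84, -0.7, 27.5], [-100, -0.7, 27.5], [-111, -0.7, 27.5], [-114.5, -0.7, 27.5]], dr=[[0, 0, 0], [0, 0, 0], [0, 0, 0], [0, 0, 0], [0, 0, 0], [0, 0, 0], [0, 0, 0], [0, 0, 0], [0, 0, 0], [0, 0, 0]])

```text
clock: 9.05
position: [506.2, 156.4, 241.1]
ee_rot: [-0.672, 0.741, -0.0, 0.0]
contact_force: [-0.7, 0.5, -5.5]
gripper_width: 52.3
grasp_force: 64.9
```

Run:
```python
from h import *
gx,gz=-14.3,37; a=C[2]-np.pi
s=arm.read_state(); g=s['position']+R.from_quat(s['ee_rot']).apply([0,0,155])
print(R.from_euler('z',-C[2]).apply(g-[C[0],C[1],0]).round(1))
rel([(cab(C,[25,0,45+gz]),a)])
```

```text
[26.5 -0.7 86.1]
t 9.05 grasp now [506.3 156.4  86.1] F [-0.7  0.5 -5.5] w 52.3 g 64.9
[1.5, 0.7, 5.1] [-0.001, 0.0, 0.001]
```

Call:
move_arm(fingers=[0, 0, 0, 75, 80, 80, 80, 80, 80, 80], travel=[[0, 0, 2.5], [0, 0, 4.5], [0, 0, 4.5], [0, 0, 4.5], [0, 0, 4.5], [0, 0, 3], [0, 0, -15], [0, 0, -40], [15, 0, -55], [45, 0, -55]], dr=[[0, 0, 0], [0, 0, 0], [0, 0, 0], [0, 0, 0], [0, 0, 0], [0, 0, 0], [0, 0, 0], [0, 0, 0], [0, 0, 0], [0, 0, 0]])

```text
clock: 10.05
position: [502.7, 111.4, 299.0]
ee_rot: [-0.672, 0.74, -0.001, 0.004]
contact_force: [-0.2, -0.8, 0.5]
gripper_width: 80.0
grasp_force: 0.0
```

Call:
move_arm(fingers=[20, 0, 0, 0, 0, 0, 0, 0, 0], travel=[[28, 0, 0], [28, 0, 0], [28, 0, 0], [28, 0, 0], [28, 0, 20], [28, 0, 40], [28, 0, 56], [28, 0, 60], [28, 0, 60]], dr=[[0, 0, 0], [0, 0, 0], [0, 0, 0], [0, 0, 0], [0, 0, 0], [0, 0, 0], [0, 0, 0], [0, 0, 0], [0, 0, 0]])

```text
clock: 10.95
position: [498.8, 83.2, 235.6]
ee_rot: [-0.672, 0.741, 0.0, -0.001]
contact_force: [-0.3, 0.5, 0.3]
gripper_width: 0.1
grasp_force: 0.0
```

Run:
```python
from h import *
import cv2
a=C[2]-np.pi
s=arm.read_state(); g=s['position']+R.from_quat(s['ee_rot']).apply([0,0,155])
print(R.from_euler('z',-C[2]).apply(g-[C[0],C[1],0]).round(1))
rel([(cab(C,[8,0,78]),a)])
m=arm.camera_model("wrist"); im=arm.get_image("wrist")[:,:,::-1].copy()
cv2.imwrite("pics/w4.png",cv2.resize(im,(800,600),interpolation=cv2.INTER_CUBIC))
k=800/512
for x in(-60,-51): print((proj(m,cab(C,[40.8+x,0,45+33]))[0]*k).round())
```

```text
[-47.2  -0.4  80.6]
t 10.95 grasp now [498.7  83.   80.6] F [-0.3  0.5  0.3] w 0.1 g 0.0
[-55.1, 0.5, 3.5] [0.001, -0.001, 0.001]
[404. 480.]
[404. 502.]
```

View pics/w4.png

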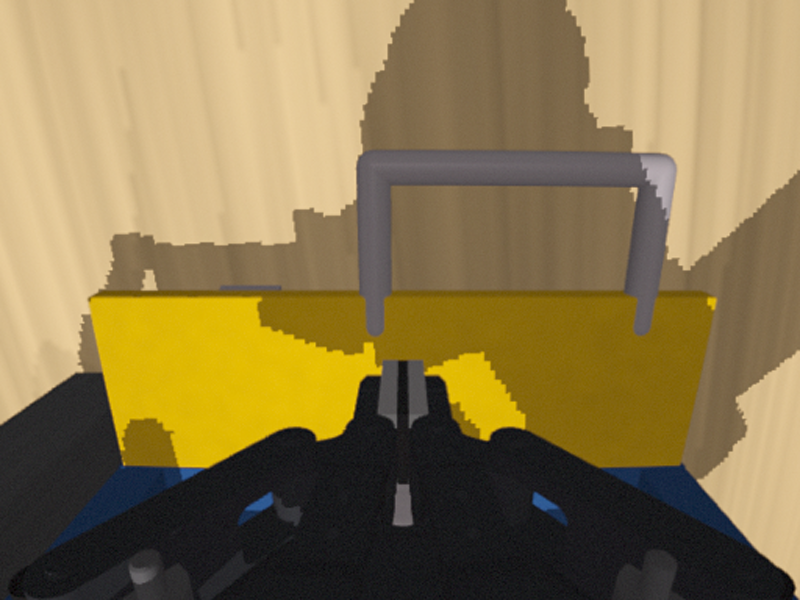

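The wrist picture shows the motor clear of the flap, with its end bell behind the shut fingers near (404,490). I'll push it deeper.

Call:
move_arm(fingers=[0, 0, 0, 0, 0, 0, 0, 0, 0, 0], travel=[[-7, 0.5, 2], [-14, 0.5, 2], [-21, 0.5, 2], [-28, 0.5, 2], [-35, 0.5, 2], [-42, 0.5, 2], [-49, 0.5, 2], [-54, 0.5, 2], [-55, 0.5, 2], [-55, 0.5, 2]], dr=[[0, 0, 0], [0, 0, 0], [0, 0, 0], [0, 0, 0], [0, 0, 0], [0, 0, 0], [0, 0, 0], [0, 0, 0], [0, 0, 0], [0, 0, 0]])

```text
clock: 12.0
position: [503.4, 137.1, 234.6]
ee_rot: [-0.671, 0.741, -0.0, -0.001]
contact_force: [-0.6, -5.7, 4.4]
gripper_width: 0.0
grasp_force: 2.3
```

Run:
```python
from h import *
s=arm.read_state(); g=s['position']+R.from_quat(s['ee_rot']).apply([0,0,155])
print(R.from_euler('z',-C[2]).apply(g-[C[0],C[1],0]).round(1))
a=C[2]-np.pi/2; b=cab(C,[-120,40,40])
rel([(b+[0,0,75],a),(b+[0,0,75],a+np.pi),(b,a)])
```

```text
[ 6.7  0.4 79.6]
t 12.0 grasp now [503.2 136.8  79.6] F [-0.6 -5.7  4.4] w 0.0 g 2.3
[127.0, 39.8, -34.2] [0.002, -0.001, -1.571]
[127.0, 39.8, -34.2] [-0.001, -0.002, 1.571]
[126.9, 39.8, 40.8] [0.002, -0.001, -1.571]
```

Call:
move_arm(fingers=[0, 0, 0, 30, 40, 40, 40, 40, 40, 40], travel=[[12, 0, -2], [22, 0, -30], [40, 6, -60], [55, 12, -65], [70, 18, -65], [85, 24, -60], [100, 30, -55], [115, 36, -45], [127, 40, -35], [127, 40, -35]], dr=[[0, 0, 0], [0, 0, 0], [0, 0, -0.14], [0, 0, -0.28], [0, 0, -0.42], [0, 0, -0.56], [0, 0, -0.7], [0, 0, -0.84], [0, 0, -0.98], [0, 0, -1.12]])

```text
clock: 13.0
position: [449.8, 13.5, 268.0]
ee_rot: [0.963, -0.27, -0.001, 0.0]
contact_force: [0.1, 0.1, 0.1]
gripper_width: 39.8
grasp_force: 0.0
```

Call:
move_arm(fingers=[40, 40, 40, 40, 40], travel=[[0, 0, 0], [0, 0, 0], [0, 0, 0], [0, 0, 0], [0, 0, 0]], dr=[[0, 0, -0.14], [0, 0, -0.28], [0, 0, -0.42], [0, 0, -0.451], [0, 0, -0.451]])

```text
clock: 13.5
position: [451.3, 14.8, 269.2]
ee_rot: [0.999, -0.05, 0.001, -0.0]
contact_force: [0.7, 0.2, -0.6]
gripper_width: 39.9
grasp_force: 0.0
```

Run:
```python
from h import *
import cv2
a=C[2]-np.pi/2; rel([(cab(C,[-120,40,40]),a)])
im=arm.get_image("scene")[:,:,::-1]
w=arm.get_image("wrist")[:,:,::-1]
o=np.zeros((450,800,3),np.uint8)
o[:450,:400]=cv2.resize(im[140:290,310:443],(400,450),interpolation=cv2.INTER_CUBIC); o[:300,400:]=cv2.resize(w,(400,300))
cv2.imwrite("pics/c5.png",o)
```

```text
t 13.5 grasp now [451.4  14.9 114.2] F [ 0.7  0.2 -0.6] w 39.9 g 0.0
[-0.0, 0.2, 75.2] [-0.001, -0.001, -0.0]
```

View pics/c5.png

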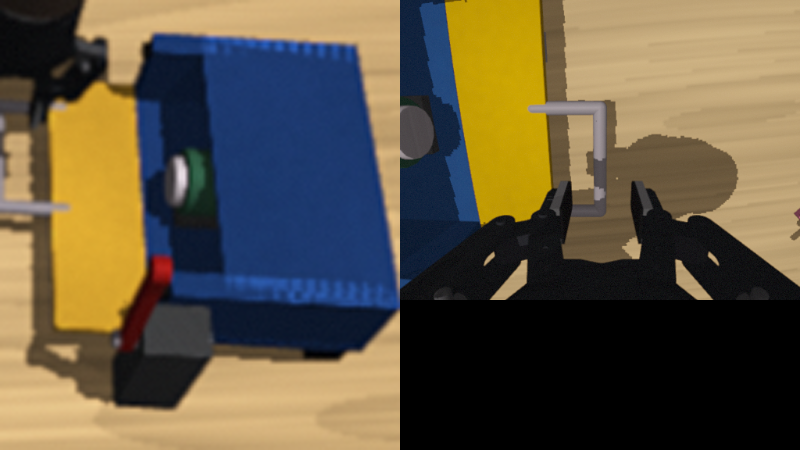

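The motor sits upright inside, its end bell at (175,183) behind the mouth, and the fingers straddle the bar. Grip it and raise the flap.

Call:
move_arm(fingers=[40, 40, 40, 40, 40, 0, 0, 0, 0, 0], travel=[[0, 0, 20], [0, 0, 40], [0, 0, 58], [0, 0, 70], [0, 0, 76], [0, 0, 76], [0, 0, 76], [0, 0, 76], [0, 0, 76], [0, 0, 76]], dr=[[0, 0, 0], [0, 0, 0], [0, 0, 0], [0, 0, 0], [0, 0, 0], [0, 0, 0], [0, 0, 0], [0, 0, 0], [0, 0, 0], [0, 0, 0]])

```text
clock: 14.6
position: [451.5, 15.8, 193.6]
ee_rot: [0.999, -0.049, 0.001, -0.001]
contact_force: [-0.9, 5.8, -2.7]
gripper_width: 10.1
grasp_force: 58.3
```

Run:
```python
from h import *
s=arm.read_state(); g=s['position']+R.from_quat(s['ee_rot']).apply([0,0,155])
print(R.from_euler('z',-C[2]).apply(g-[C[0],C[1],0]).round(1))
rel([(bar(x)-bar(1.57)+g+[0,0,1],C[2]-np.pi/2) for x in np.r_[np.linspace(1.57,.12,11)[1:],.05,0,-.03]])
```

```text
[-118.5   39.6   38.6]
t 14.6 grasp now [451.8  16.1  38.6] F [-0.9  5.8 -2.7] w 10.1 g 58.3
[0.4, -0.9, -17.4] [-0.002, -0.002, -0.0]
[0.4, -4.0, -34.5] [-0.002, -0.002, -0.0]
[0.4, -9.5, -51.0] [-0.002, -0.002, -0.0]
[0.5, -17.4, -66.5] [-0.002, -0.002, -0.0]
[0.5, -27.4, -80.8] [-0.002, -0.002, -0.0]
[0.5, -39.4, -93.4] [-0.002, -0.002, -0.0]
[0.5, -53.1, -104.1] [-0.002, -0.002, -0.0]
[0.6, -68.2, -112.8] [-0.002, -0.002, -0.0]
[0.6, -84.3, -119.2] [-0.002, -0.002, -0.0]
[0.6, -101.3, -123.2] [-0.002, -0.002, -0.0]
[0.6, -109.6, -124.3] [-0.002, -0.002, -0.0]
[0.6, -115.6, -124.7] [-0.002, -0.002, -0.0]
[0.6, -119.2, -124.7] [-0.002, -0.002, -0.0]
```

Call:
move_arm(fingers=[0, 0, 0, 0, 0, 0, 0, 0, 0, 0], travel=[[0, -1, -17.4], [0, -4, -34.5], [0, -9.5, -51], [0, -17.4, -66.5], [0, -27.4, -80.8], [0, -39.4, -93.4], [0, -53, -104], [0, -68, -112.8], [0, -84, -119], [0, -101, -123]], dr=[[0, 0, 0], [0, 0, 0], [0, 0, 0], [0, 0, 0], [0, 0, 0], [0, 0, 0], [0, 0, 0], [0, 0, 0], [0, 0, 0], [0, 0, 0]])

```text
clock: 15.6
position: [461.1, 113.4, 321.0]
ee_rot: [0.999, -0.049, 0.001, 0.003]
contact_force: [-4.1, -9.5, 20.8]
gripper_width: 9.9
grasp_force: 61.5
```

Call:
move_arm(fingers=[0, 0, 0, 0, 0, 0], travel=[[0, -6, -1], [0, -12, -1.5], [0, -17, -1.5], [0, -18, -1.5], [0, -18, -1.5], [0, -18, -1.5]], dr=[[0, 0, 0], [0, 0, 0], [0, 0, 0], [0, 0, 0], [0, 0, 0], [0, 0, 0]])

```text
clock: 16.2
position: [462.9, 131.5, 322.4]
ee_rot: [0.999, -0.048, 0.001, 0.002]
contact_force: [-6.2, -9.5, 23.5]
gripper_width: 9.6
grasp_force: 63.0
```

Run:
```python
from h import *
s=arm.read_state(); g=s['position']+R.from_quat(s['ee_rot']).apply([0,0,155])
print(R.from_euler('z',-C[2]).apply(g-[C[0],C[1],0]).round(1))
rel([])
```

```text
[ -3.3  39.6 167.4]
t 16.2 grasp now [463.1 130.7 167.4] F [-6.2 -9.5 23.5] w 9.6 g 63.0
```

Call:
move_arm(fingers=[20, 40, 40, 40, 40, 40, 0, 0, 0, 0], travel=[[0, 0, 0], [0, 0, 0], [0, 0, 0], [0, 0, -30], [0, 0, -65], [0, 0, -90], [40, 10, -92], [85, 20, -92], [130, 30, -92], [175, 33, -92]], dr=[[0, 0, 0], [0, 0, 0], [0, 0, 0], [0, 0, 0], [0, 0, 0], [0, 0, 0], [0, 0, 0], [0, 0, 0], [0, 0, 0], [0, 0, 0]])

```text
clock: 17.2
position: [635.4, 82.5, 409.2]
ee_rot: [0.999, -0.049, -0.0, -0.0]
contact_force: [1.1, 0.8, 0.1]
gripper_width: 0.0
grasp_force: 0.0
```

```bash
cat >> h.py <<'E'
def hp(th,r=100,x=-36,off=7,lead=0):  # grasp-point so that the finger's +y bottom corner is on the arm's upper side
    y=-145+r*np.cos(th)-off*np.sin(th)-11-lead; z=93+r*np.sin(th)+off*np.cos(th)+18
    return cab(C,[x,y,z])
E
python3 - <<'E'
from h import *
a=C[2]-np.pi/2
rel([(hp(1.537,lead=20)+[0,0,35],a),(hp(1.537,lead=20),a)]+[(hp(t),a) for t in np.linspace(1.5,.9,7)])
E
```

```text
t 17.2 grasp now [635.4  82.6 254.2] F [1.1 0.8 0.1] w 0.0 g 0.0
[43.0, 1.7, 9.0] [-0.0, 0.0, -0.0]
[43.0, 1.7, 44.0] [-0.0, 0.0, -0.0]
[19.3, 1.7, 44.0] [-0.0, 0.0, -0.0]
[9.3, 1.7, 44.5] [-0.0, 0.0, -0.0]
[-0.6, 1.7, 46.0] [-0.0, 0.0, -0.0]
[-10.3, 1.7, 48.5] [-0.0, 0.0, -0.0]
[-19.7, 1.7, 51.9] [-0.0, 0.0, -0.0]
[-28.7, 1.8, 56.3] [-0.0, 0.0, -0.0]
[-37.3, 1.8, 61.6] [-0.0, 0.0, -0.0]
```

Call:
move_arm(fingers=[0, 0, 0, 0], travel=[[25, 1.7, 0], [43, 1.7, 0], [43, 1.7, 0], [43, 1.7, 0]], dr=[[0, 0, 0], [0, 0, 0], [0, 0, 0], [0, 0, 0]])

```text
clock: 17.6
position: [676.5, 77.5, 408.4]
ee_rot: [0.999, -0.049, -0.001, 0.0]
contact_force: [-0.5, 0.0, 0.1]
gripper_width: 0.0
grasp_force: 0.0
```

Run:
```python
from h import *
import cv2
a=C[2]-np.pi/2
rel([(hp(1.537,lead=20),a)]+[(hp(t),a) for t in (1.4,1.3,1.2,1.1,1,.9,.8)])
m=arm.camera_model("wrist");w=arm.get_image("wrist")[:,:,::-1]
w=cv2.resize(w,(800,600),interpolation=cv2.INTER_CUBIC)
for r in(0,60,110):
    q=proj(m,cab(C,[-30,-145+r*np.cos(1.537),93+r*np.sin(1.537)]))[0]*800/512;print(q.round());cv2.circle(w,tuple(int(v) for v in q),3,(255,255,0),-1)
for f in(0,.06,.1):
    q=proj(m,bar(f))[0]*800/512;print(f,q.round())
cv2.imwrite("pics/w6.png",w)
```

```text
t 17.6 grasp now [676.2  77.5 253.4] F [-0.5  0.   0.1] w 0.0 g 0.0
[1.8, 0.8, 43.2] [0.0, 0.002, -0.0]
[-31.9, 0.8, 43.7] [0.0, 0.002, -0.0]
[-41.8, 0.8, 45.2] [0.0, 0.002, -0.0]
[-51.6, 0.8, 47.7] [0.0, 0.002, -0.0]
[-61.0, 0.8, 51.2] [0.0, 0.002, -0.0]
[-70.0, 0.8, 55.6] [0.0, 0.002, -0.0]
[-78.5, 0.8, 60.8] [0.0, 0.002, -0.0]
[-86.5, 0.8, 66.9] [0.0, 0.002, -0.0]
[396. 326.]
[394. 370.]
[392. 424.]
0 [357. 631.]
0.06 [368. 630.]
0.1 [375. 630.]
```

View pics/w6.png

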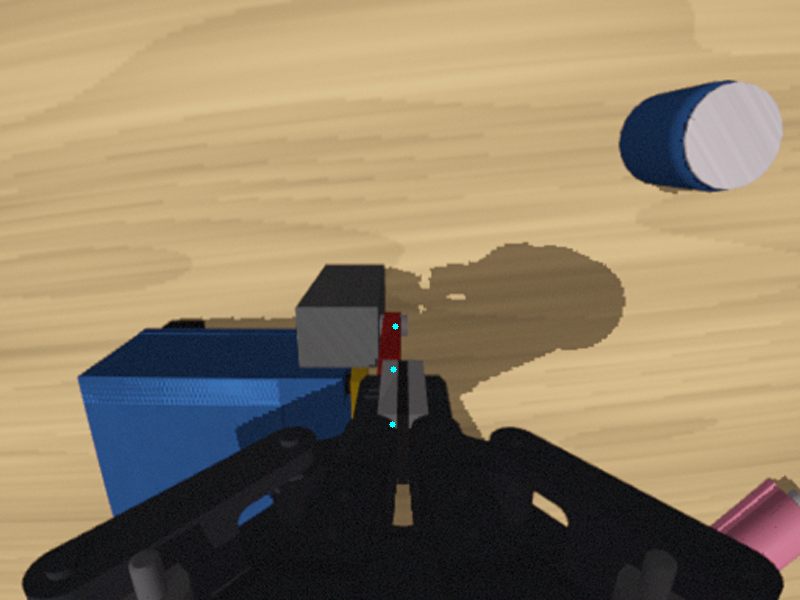

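The wrist view shows the red hook at (391,330), about on the prediction, and the shut fingers overlapping its plane. I'll descend beside it and sweep.

Call:
move_arm(fingers=[0, 0, 0, 0, 0, 0, 0, 0, 0, 0], travel=[[2, 0.8, 20], [2, 0.8, 43], [-10, 0.8, 43], [-22, 0.8, 43], [-32, 0.8, 44], [-42, 0.8, 45], [-52, 0.8, 48], [-61, 0.8, 51], [-70, 0.8, 56], [-78, 0.8, 61]], dr=[[0, 0, 0], [0, 0, 0], [0, 0, 0], [0, 0, 0], [0, 0, 0], [0, 0, 0], [0, 0, 0], [0, 0, 0], [0, 0, 0], [0, 0, 0]])

```text
clock: 18.65
position: [597.9, 84.3, 348.5]
ee_rot: [0.999, -0.049, 0.0, -0.0]
contact_force: [0.5, 1.6, 1.2]
gripper_width: 0.1
grasp_force: 0.4
```

Run:
```python
from h import *
a=C[2]-np.pi/2
rel([(hp(t),a) for t in (.9,.8,.7,.6,.5,.4,.35,.3,.2,.1,0,-.04)])
```

```text
t 18.65 grasp now [598.   84.3 193.5] F [0.5 1.6 1.2] w 0.1 g 0.4
[0.2, -0.2, 0.9] [-0.0, -0.0, 0.0]
[-7.7, -0.2, 6.9] [-0.0, -0.0, 0.0]
[-15.1, -0.2, 13.8] [-0.0, -0.0, 0.0]
[-21.7, -0.2, 21.3] [-0.0, -0.0, 0.0]
[-27.5, -0.2, 29.4] [-0.0, -0.0, 0.0]
[-32.5, -0.2, 38.1] [-0.0, -0.0, 0.0]
[-34.6, -0.2, 42.7] [-0.0, -0.0, 0.0]
[-36.6, -0.2, 47.3] [-0.0, -0.0, 0.0]
[-39.7, -0.2, 56.8] [-0.0, -0.0, 0.0]
[-41.9, -0.2, 66.6] [-0.0, -0.0, 0.0]
[-43.1, -0.2, 76.5] [-0.0, -0.0, 0.0]
[-43.3, -0.2, 80.5] [-0.0, -0.0, 0.0]
```

Call:
move_arm(fingers=[0, 0, 0, 0, 0, 0, 0, 0], travel=[[-7.7, 0, 7], [-15, 0, 14], [-21.7, 0, 21.3], [-27.5, 0, 29.4], [-32.5, 0, 38], [-34.6, 0, 42.7], [-36.6, 0, 47.3], [-36.6, 0, 47.3]], dr=[[0, 0, 0], [0, 0, 0], [0, 0, 0], [0, 0, 0], [0, 0, 0], [0, 0, 0], [0, 0, 0], [0, 0, 0]])

```text
clock: 19.45
position: [562.1, 87.7, 300.4]
ee_rot: [0.999, -0.049, -0.001, 0.0]
contact_force: [-0.7, 0.7, 0.2]
gripper_width: 0.2
grasp_force: 0.0
```

Call:
move_arm(fingers=[0, 0, 0, 0, 0, 0], travel=[[-1.5, 0, 5], [-3, 0, 9.5], [-4, 0, 14.5], [-5, 0, 19.5], [-6, 0, 24], [-6, 0, 24]], dr=[[0, 0, 0], [0, 0, 0], [0, 0, 0], [0, 0, 0], [0, 0, 0], [0, 0, 0]])

```text
clock: 20.05
position: [556.9, 88.3, 279.6]
ee_rot: [0.999, -0.049, 0.002, 0.0]
contact_force: [-0.4, -0.9, 8.7]
gripper_width: -0.0
grasp_force: 4.0
```

Run:
```python
from h import *
a=C[2]-np.pi/2
rel([(hp(t),a) for t in (.1,0,-.04)])
```

```text
t 20.05 grasp now [557.4  88.2 124.6] F [-0.4 -0.9  8.7] w -0.0 g 4.0
[-0.7, -0.3, -2.4] [-0.0, -0.003, 0.001]
[-1.9, -0.3, 7.6] [-0.0, -0.003, 0.001]
[-2.1, -0.3, 11.6] [-0.0, -0.003, 0.001]
```

Call:
move_arm(fingers=[0, 0, 0, 0, 0, 0], travel=[[0, 0, 2.5], [-0.5, 0, 5], [-1, 0, 7.5], [-1, 0, 9], [-1, 0, 9], [-1, 0, 9]], dr=[[0, 0, 0], [0, 0, 0], [0, 0, 0], [0, 0, 0], [0, 0, 0], [0, 0, 0]])

```text
clock: 20.65
position: [556.1, 88.4, 272.8]
ee_rot: [0.999, -0.048, 0.002, 0.0]
contact_force: [-6.5, -1.5, 21.7]
gripper_width: -0.1
grasp_force: 11.0
```

Run:
```python
from h import *
a=C[2]-np.pi/2
rel([(hp(t),a) for t in (0,-.04)])
```

```text
t 20.65 grasp now [556.8  88.3 117.8] F [-6.5 -1.5 21.7] w -0.1 g 11.0
[-1.0, -0.2, 0.8] [-0.0, -0.004, 0.002]
[-1.3, -0.2, 4.8] [-0.0, -0.004, 0.002]
```

Call:
move_arm(fingers=[0, 0, 0, 0], travel=[[0, 0, 1.5], [0, 0, 3], [0, 0, 3], [0, 0, 3]], dr=[[0, 0, 0], [0, 0, 0], [0, 0, 0], [0, 0, 0]])

```text
clock: 21.05
position: [556.0, 88.5, 272.4]
ee_rot: [0.999, -0.048, 0.003, 0.0]
contact_force: [-11.5, -1.7, 34.3]
gripper_width: -0.4
grasp_force: 17.4
```

Call:
move_arm(fingers=[0, 0, 0, 0, 0, 0, 0, 0, 0, 0], travel=[[0, 0, -5], [0, 5, -15], [0, 10, -40], [0, 20, -80], [0, 50, -120], [-40, 60, -150], [-90, 60, -150], [-140, 60, -150], [-190, 60, -150], [-240, 60, -150]], dr=[[0, 0, 0], [0, 0, 0], [0, 0, 0], [0, 0, 0], [0, 0, 0], [0, 0, 0], [0, 0, 0], [0, 0, 0], [0, 0, 0], [0, 0, 0]])

```text
clock: 22.05
position: [309.7, 51.6, 414.6]
ee_rot: [0.999, -0.05, -0.001, 0.0]
contact_force: [-1.0, 1.4, 0.9]
gripper_width: -0.1
grasp_force: 0.0
```

Run:
```python
from h import *
import cv2
o=np.zeros((560,800,3),np.uint8)
for i,(n,x,y) in enumerate((("top",75,125),("scene",310,140))):
    m=arm.camera_model(n); c=arm.get_image(n)[y:y+140,x:x+133,::-1]
    c=cv2.resize(c,None,fx=3,fy=3,interpolation=cv2.INTER_CUBIC)
    def dot(p,col):
        q=(proj(m,cab(C,p))[0]-[x,y]+.5)*3; print(n,p,(q+[400*i,0]).round()); cv2.circle(c,tuple(int(v) for v in q),2,col,-1)
    dot([-30,-35,93],(255,255,0)); dot([-30,-145,93],(255,255,0))
    for yy in(-10,90): dot([-5,yy,165],(255,0,255))
    for yy in(-118,118): dot([-10,yy,120],(0,255,0))
    o[:420,400*i:400*i+399]=c
cv2.imwrite("pics/c7.png",o); rel([])
```

```text
top [-30, -35, 93] [293. 197.]
top [-30, -145, 93] [309.  68.]
top [-5, -10, 165] [235. 211.]
top [-5, 90, 165] [218. 343.]
top [-10, -118, 120] [274.  89.]
top [-10, 118, 120] [237. 383.]
scene [-30, -35, 93] [517. 209.]
scene [-30, -145, 93] [524. 339.]
scene [-5, -10, 165] [568. 136.]
scene [-5, 90, 165] [559.  28.]
scene [-10, -118, 120] [557. 292.]
scene [-10, 118, 120] [539.  33.]
t 22.15 grasp now [306.3  51.  259.8] F [-0.2  0.9  0.8] w 0.1 g 0.0
```

View pics/c7.png

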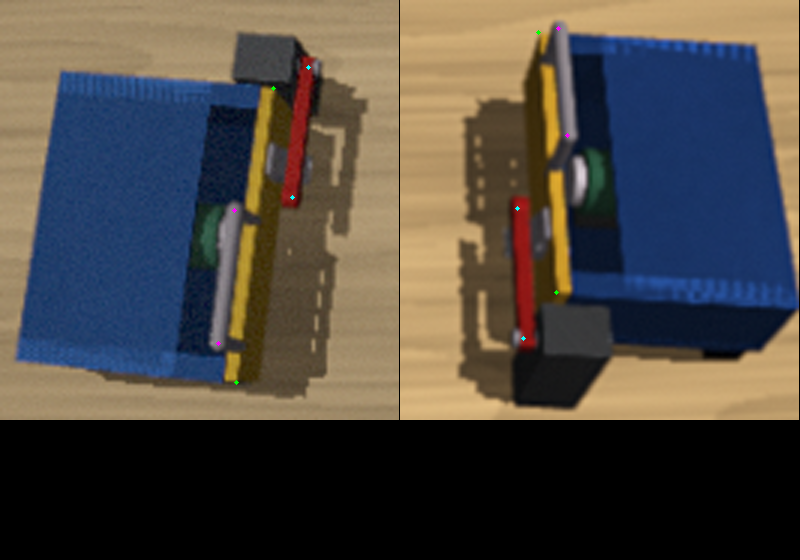

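Bar and hook tip both lie on their predicted fully closed positions in both views, with the motor upright inside and the arm clear. I'll settle the arm and hand in.

Call:
move_arm(fingers=[0, 0, 0, 0], travel=[[0, 0, 0], [0, 0, 0], [0, 0, 0], [0, 0, 0]], dr=[[0, 0, 0], [0, 0, 0], [0, 0, 0], [0, 0, 0]])

```text
clock: 22.55
position: [312.4, 52.5, 414.8]
ee_rot: [0.999, -0.05, -0.001, 0.001]
contact_force: [-0.4, 1.1, -0.4]
gripper_width: 0.2
grasp_force: 0.0
```

```bash
python3 -c "
from bench import arm
print(arm.job_done())"
```

```text
the job is handed in; nothing more can be done
None
```

The job is handed in at about 23 s, verdict not shown: the last pictures showed the motor upright in the box, the flap home and the hook down in its keeper.

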